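Let the ratchet arm rest down one notch

ROBOT

A 6-joint arm with a two-finger parallel gripper is mounted at the origin on a cart in front of the work surface, level with it; the furniture and walls round the work are solid. World frame = base frame: x ahead of the robot, y to its left, z up, the work surface at z = 0. Lengths are in m, angles in rad, forces in N, time in s.
With the tool pointing down it reaches from about 0.3 to 0.825 m from the base axis. Payload 5.4 kg.
Tool frame: the origin (TCP) lies at the very end of the fingers, on their centre line; the grasp point (between the pads) lies 19 mm behind it; z points along the fingers, x is the direction in which the jaws open and shut, and the axes are right-handed (so a half turn about z gives the same grasp; the last joint's range is limited). The gripper opens to 92 mm and grips with 3 to 60 N. Pads are 20 mm wide; open, the fingers measure 128 mm over their backs; the gripper's body (75 mm by 189 mm) begins 69 mm behind the grasp point.
Start: joints at [0.89, 0.158, 1.597, -0, 1.386, -0.21], TCP at [0.261, 0.512, 0.215] pointing down, gripper open.
Joint ranges: [-2.91, 2.91], [-0.94, 2.29], [0.18, 2.7], [-1.29, 4.43], [0.17, 2.64], [-3, 3]. Speed limits (rad/s): [2.57, 2.57, 3.14, 3.14, 3.14, 3.14].

INTERFACE

Orientations are given as a rotation vector (axis times angle).
In Python, from workcell import bot gives the robot as it stands. Calls block until the motion is done:
- bot.goto(position, orientation): joint-space move of the TCP to a pose.
- bot.line_to(position, rot=None, max_speed=0.15): straight line of the TCP; rot=None keeps the orientation; max_speed is the mean speed in m/s.
- bot.set_joints(angles): joint-space move.
- bot.set_gripper(opening, newtons=None): opening from 0.0 (shut) to 1.0 (fully open); newtons is the grip in N (None keeps the last); returns when the fingers have stopped.
- bot.hold(seconds).
- bot.inverse_kinematics(position, orientation): joint angles nearest the present ones, or None.
- bot.read_camera(name): name is "scene" or "top"; returns a dict with "pixels" (400x640x3 uint8, blue, green, red), "fx", "fy", "cx", "cy" (pixels), "R" (3x3) and "t" (3): a world point X has camera coordinates R X + t. Camera axes: x right, y down, z forward; pixel columns grow to the right and rows downward; lengths in m; the calibration is good to about 2 mm. A picture is of the moment at which its call begins. There is no depth.
A pose or a line that the arm cannot do raises bot.MotionError and nothing moves.
- bot.job_done(): hands the job in, once; it reports no verdict.
Readings, each from a call of its own:
- bot.current_clock(): time.
- bot.current_joints(): joint angles.
- bot.current_joint_vel(): joint speeds.
- bot.current_effort(): joint torques, N m.
- bot.current_ee_pos(): TCP position.
- bot.current_tool_rot(): TCP orientation.
- bot.current_contact_force(): force on the tool from outside, world axes, zero at the start.
- bot.current_ft_torque(): the same for the moment, N m.
- bot.current_opening(): opening from 0.0 (shut) to 1.0 (fully open).
Only numpy, scipy, OpenCV 4.12 (cv2) and the standard library are available. Lean on these libraries where they do the work, as an engineer would, in place of code of your own. Each camera call takes 0.05 s, during which the arm holds its last target.

TASK

The padded arm rest beside the stimulator is too high for the next client, so let it down by exactly one notch: lift the pawl out of the ratchet teeth by pushing its red bar up and over with a fingertip until it lies back by itself, push the wheel backward by its uppermost peg so that the padded rest comes down one notch, then tip the pawl over again so that it drops back into the teeth. Use light fingertip pushes only, grip nothing, finish with the robot clear of everything, and leave the bottles and other things around it where they are.

Things in the scene. Friction and masses are not known exactly. Their poses are not given: they have to be found in the camera images.
- rest_base: White base of the arm rest, fixed on the worktop. Origin on the worktop under the axle. Axes: x along the axle (away from the robot at yaw 0), y to the left, where the padded rest sticks out, z up; it only turns about z. Plate 16 mm high, x -91..125, y -123..137 mm. Planes: pegs x = -86, toothed wheel and pawl x = -34, cheek x = -18 (up to z 127), pad x 10..98, far cheek x = 108 mm.
- axle (a point): Point on the axle in the plane of the toothed wheel: base x = -34 mm, y = 0, 105 mm above the worktop. The steel toothed wheel is 100 mm across the tips (their top 155 mm above the worktop) and 12 mm thick; 16 teeth, so one notch is 22.5 degrees.
- rest_wheel (a joint): Angle (rad) of toothed wheel, pegs and pad, one piece on the axle. 0 = pad level, + = pad's free end raised, backward = decreasing. Notches at 0, 0.393, 0.785, play about -0.04..+0.06. Starts in the notch at 0.393. Pawl in: cannot go back. Pawl out: turns at about 0.5 N, balanced, stays put. The falling pawl draws the wheel into a notch from 0.04 below to 0.28 above it.
- top_peg (a point): Point on the uppermost of the four pegs, 68 mm from the axle (peg plane base x = -86 mm). Its smooth black sleeve is 14 mm thick and ends 88 mm from the axle. Straight up when rest_wheel is 0.393, leaning to base -y by the excess above that. Pushed toward base +y it goes backward. Free for 45 mm to both sides and in front; the pawl's bar ends 32 mm behind it (+x).
- pawl (a joint): Angle (rad) of the pawl about its pin. 0 = nose in the teeth, + = lifted, its red bar going up and over toward base -y; it lies back on a stop at 1.2. 200 g, no spring: below about 0.5 it falls into the teeth, above about 0.6 it falls back on the stop and stays there. About 1 to 2 N at the bar moves it.
- pawl_bar (a point): Centre of the pawl's smooth red cross bar (13 mm thick, 41 mm long along base x), 119 mm from the pin at the end of the dark steel pawl (9 mm thick). Pawl in: base y = -10 mm, 215 mm above the worktop. A level push toward base -y with the fingertip about 200 mm high (above 190, clear of nose and teeth) lifts it. Lying back: base y = -145 mm, 208 mm high; a like push toward +y tips it back.
- pawl_pin (a point): Pin on which the pawl turns (fixed): base x = -34 mm, y = -72 mm, 113 mm above the worktop.
- rest_edge (a point): Middle of the free end of the blue-green padded rest (88 mm wide, 102 mm long, 35 mm thick), 130 mm from the axle.
- gel_bottle: Bystander: blue squeeze bottle, 53 mm across, 166 mm tall, upright; origin at its foot.
- strap_roll: Bystander: black rolled strap, 43 mm across, 38 mm tall; origin at its foot.
- cream_tube: Bystander: pale tube lying flat, 199 x 61 x 41 mm; origin at its underside.
- spare_pad: Bystander: dark grey round electrode pad lying flat, 125 x 115 x 13 mm; origin at its underside.
- spray_bottle: Bystander: clear bottle with magenta cap, 45 mm across, 161 mm tall, upright; origin at its foot.
- cream_pot: Bystander: grey-lidded round pot, 91 mm across, 44 mm tall; origin at its foot.

How it is judged:
On the way, in this order (a step that is already met when the one before it is completed fails the run):
1. the pawl is lifted out of the teeth and lies back (value of joint pawl above 0.9 rad), for 0.2 s.
2. with the pawl still lying back, the wheel is pushed backward (value of joint pawl above 0.9 rad and value of joint rest_wheel below 0.28 rad), for 0.1 s.
At the end, for the whole second after the job is handed in: The rest stands still one notch lower than at the start, that is level (0) within -4 to +6 degrees, and the pawl's nose is down in the teeth (pawl below 0.05 rad) (value of joint rest_wheel between -0.07 and 0.105 rad and value of joint pawl below 0.05 rad and velocity of joint rest_wheel between -0.05 and 0.05 rad/s and velocity of joint pawl between -0.05 and 0.05 rad/s); the robot touches nothing.
It fails at once if the pawl is gripped or forced (more than 30 N from the fingers) (contact force between the fingers and pawl above 30 N).
It fails at once if the wheel or its pegs are gripped or forced (more than 30 N from the fingers) (contact force between the fingers and rest_wheel above 30 N).
It fails at once if the rest is let down, or wound up, by more than one notch and a half (value of joint rest_wheel below -0.22 rad or value of joint rest_wheel above 0.98 rad).
It fails at once if a bystander (bottle, strap roll, tube, pad or pot) is moved or lifted by more than 15 mm (distance of any of gel_bottle, strap_roll, cream_tube, spare_pad, spray_bottle, cream_pot from where it was at the start of the episode above 0.015 m).
It also fails if it takes over 54 s, if anything falls off the work surface, if the arm or the gripper's body presses on something with over 40 N, if the wrist force passes 120 N, or if a joint passes its speed limit or range.

## Working session

There is one attempt and no reset: what is moved stays moved. The work goes in short steps, each a Python script; the robot and the scene stay as the last script left them, time stands still between calls to the robot, and variables do not carry over. Pictures are saved under pics/ and viewed, and the job is handed in when it is done.

```bash
mkdir -p pics; ls; python3 - <<'E'
from workcell import bot
import cv2
for n in("scene","top"):
    c=bot.read_camera(n); cv2.imwrite(f"pics/{n}0.png",c["pixels"])
    print(n,c["fx"],c["fy"],c["cx"],c["cy"],c["R"],c["t"])
print(bot.current_clock(),bot.current_tool_rot())
E
```

```text
pics
scene 389.67571530814064 389.67571530814064 326.10879205764206 197.26002290053822 [[ 0.78177641 -0.62322755 -0.02032379]
 [-0.4228263  -0.50587425 -0.75187045]
 [ 0.4583051   0.59638801 -0.65899755]] [-0.46074742  0.36095143  0.99828762]
top 519.6782364197229 519.6782364197229 319.46330865185024 203.76972375763836 [[-0.02234759 -0.99972515  0.00708632]
 [-0.98528434  0.02082226 -0.16965026]
 [ 0.16945607 -0.01077332 -0.98547886]] [-0.01382836  0.61847812  1.68313219]
0.1 [ 2.67775859e+00  1.64180572e+00 -2.58048398e-03]
```

View pics/scene0.png

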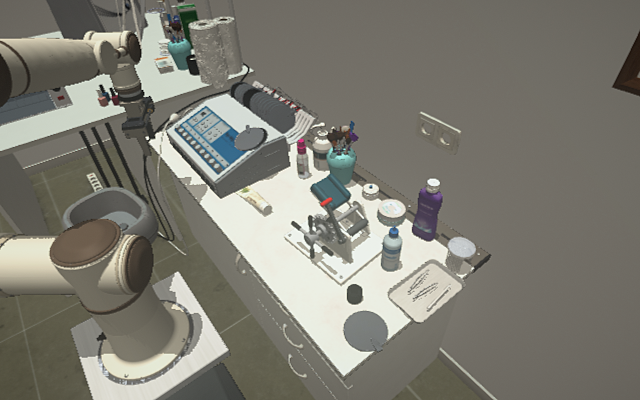

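View pics/top0.png

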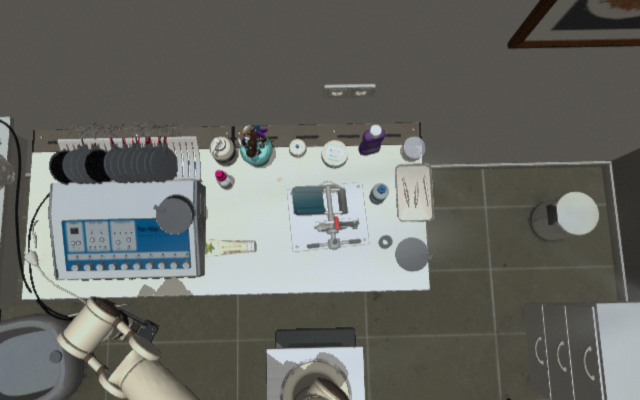

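```bash
python3 - <<'E'
import cv2
i=cv2.imread("pics/top0.png")[170:265,270:400];cv2.imwrite("pics/topz.png",cv2.resize(i,None,fx=6,fy=6,interpolation=cv2.INTER_CUBIC))
i=cv2.imread("pics/scene0.png")[165:290,275:405];cv2.imwrite("pics/scz.png",cv2.resize(i,None,fx=4.8,fy=4.8,interpolation=cv2.INTER_CUBIC))
E
```

```text
(no output)
```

View pics/topz.png

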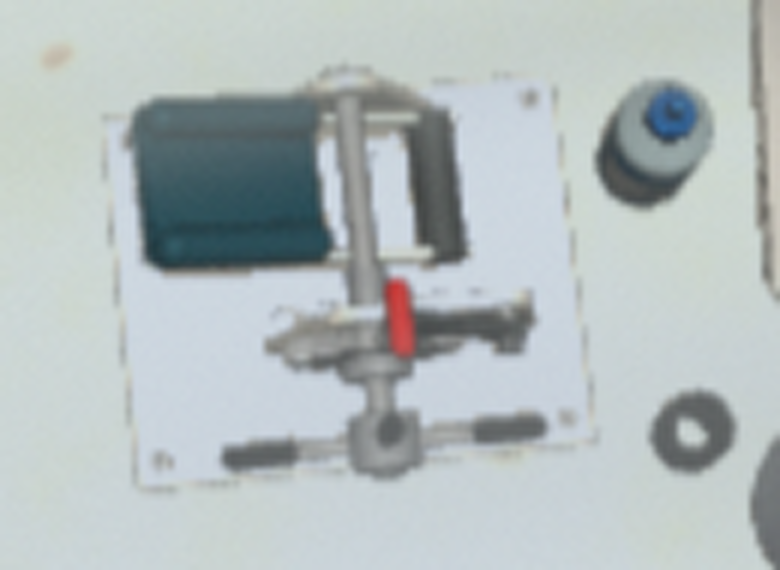

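View pics/scz.png

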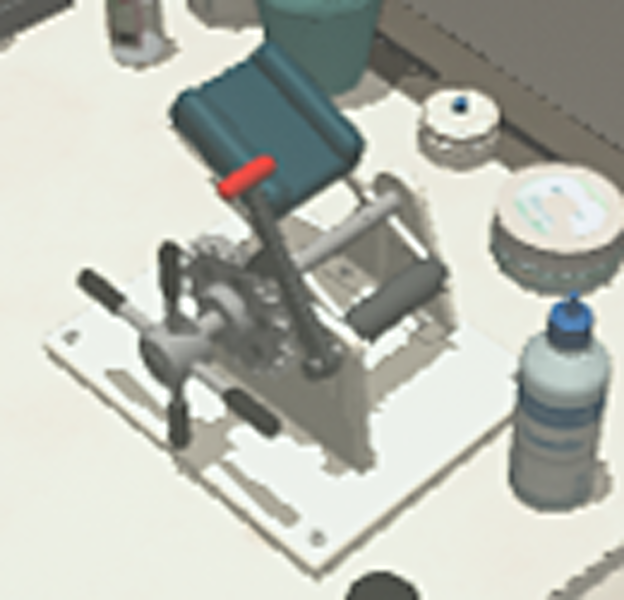

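```bash
cat > h.py <<'E'
from workcell import bot
import numpy as np, cv2
from scipy.optimize import least_squares
from scipy.spatial.transform import Rotation as Rn
def proj(c,X): 
    p=np.asarray(X)@np.asarray(c["R"]).T+c["t"]; return np.c_[p[:,0]/p[:,2]*c["fx"]+c["cx"],p[:,1]/p[:,2]*c["fy"]+c["cy"]]
def w(q,L):
    L=np.atleast_2d(L);c,s=np.cos(q[2]),np.sin(q[2]); return np.c_[q[0]+c*L[:,0]-s*L[:,1],q[1]+s*L[:,0]+c*L[:,1],L[:,2]]
E
python3 - <<'E'
from h import *
t=bot.read_camera("top");s=bot.read_camera("scene")
L=np.array([[125,137,16],[125,-123,16],[-91,-123,16],[-91,137,16],[-34,-10,215],[-86,0,190]])/1e3
T=np.array([[105,118],[553,80],[597,442],[137,487],[400,318],[390,428]])/6+[270,170]
LS=np.array([[-91,137,16],[-91,-123,16],[-34,-10,215],[-86,0,193-8]])/1e3
S=np.array([[45,345],[318,568],[247,177],[170,250]])/4.8+[275,165]
f=lambda q:np.r_[(proj(t,w(q,L))-T).ravel(),(proj(s,w(q,LS))-S).ravel()]
r=least_squares(f,[.5,-.05,0]);q=r.x;print(q,np.round(r.fun.reshape(-1,2),1))
f2=lambda q:f(q)[:12]
print(least_squares(f2,[.5,-.05,0]).x)
np.save("q.npy",q)
for n,l in dict(bar=[-.034,-.01,.215],back=[-.034,-.145,.208],peg=[-.086,0,.173],pin=[-.034,-.072,.113]).items(): print(n,w(q,l))
# pixel check of bystanders
for n,px in dict(gel=(270+655/6,170+140/6),strap=(385.5,241.5)).items():
    R=np.array(t["R"]);o=-R.T@t["t"];d=R.T@[(px[0]-t["cx"])/t["fx"],(px[1]-t["cy"])/t["fy"],1]
    for z in (0,.16): print(n,z,o+d*(z-o[2])/d[2])
E
```

```text
[ 0.56537899 -0.06524082  0.08184558] [[-0.2 -0.9]
 [ 0.4 -2.1]
 [ 0.6 -0.1]
 [ 0.5  0.4]
 [ 0.7 -0.6]
 [ 0.6 -0.6]
 [-1.9 -1.6]
 [-1.   0.4]
 [-0.5  0.4]
 [-0.8  0.8]]
[ 0.56325634 -0.06391499  0.07346826]
bar [[ 0.53231035 -0.07798699  0.215     ]]
back [[ 0.54334717 -0.21253508  0.208     ]]
peg [[ 0.47966688 -0.07227169  0.173     ]]
pin [[ 0.53737911 -0.13977945  0.113     ]]
gel 0 [ 0.65938171 -0.23512347  0.        ]
gel 0.16 [ 0.62894314 -0.21457105  0.16      ]
strap 0 [ 0.49206974 -0.24971066  0.        ]
strap 0.16 [ 0.47680932 -0.22783492  0.16      ]
```

```bash
cat >> h.py <<'E'
q=np.load("q.npy")
def ori(flip):
    c,s=np.cos(q[2]),np.sin(q[2]); M=np.array([[c,s,0],[s,-c,0],[0,0,-1]]).T
    if flip: M=M@np.diag([-1,-1,1])
    return Rn.from_matrix(M).as_rotvec()
def P(x,y,z): return w(q,np.array([x,y,z])/1e3)[0]
def st(m=""):
    L=bot.current_ee_pos()-np.array([q[0],q[1],0]);c,s=np.cos(q[2]),np.sin(q[2])
    print(m,"t%.1f"%bot.current_clock(),"loc",np.round([c*L[0]+s*L[1],-s*L[0]+c*L[1],L[2]],4),"F",np.round(bot.current_contact_force(),1),flush=True)
def pic(n):
    for k,(a,b,c,d) in dict(top=(150,290,250,430),scene=(140,290,260,440)).items():
        i=bot.read_camera(k)["pixels"][a:b,c:d]; cv2.imwrite(f"pics/{n}_{k}.png",cv2.resize(i,None,fx=3.6,fy=3.6,interpolation=cv2.INTER_CUBIC))
E
python3 - <<'E'
from h import *
for f in (0,1):
    for p in [(-34,35,330),(-34,35,200),(-34,-65,200),(-86,-29,165),(-34,-180,200)]:
        j=bot.inverse_kinematics(P(*p),ori(f)); print(f,p,None if j is None else np.round(j,2))
E
```

```text
0 (-34, 35, 330) [-0.29 -0.01  1.55 -0.    1.6  -0.37]
0 (-34, 35, 200) [-0.29  0.05  1.74 -0.    1.35 -0.37]
0 (-34, -65, 200) [-0.46  0.11  1.68 -0.    1.35 -0.54]
0 (-86, -29, 165) [-0.45 -0.01  1.88 -0.    1.28 -0.53]
0 (-34, -180, 200) [-0.63  0.23  1.54 -0.    1.37 -0.71]
1 (-34, 35, 330) [-0.29 -0.01  1.55 -0.    1.6   2.77]
1 (-34, 35, 200) [-0.29  0.05  1.74 -0.    1.35  2.77]
1 (-34, -65, 200) [-0.46  0.11  1.68 -0.    1.35  2.6 ]
1 (-86, -29, 165) [-0.45 -0.01  1.88 -0.    1.28  2.61]
1 (-34, -180, 200) [-0.63  0.23  1.54 -0.    1.37  2.43]
```

```bash
python3 - <<'E'
from h import *
bot.set_gripper(0.0)
p=bot.current_ee_pos(); bot.line_to([p[0],p[1],.33])
bot.goto(P(-34,35,330),ori(0)); st("above")
bot.line_to(P(-34,35,201)); st("down"); pic("a")
E
```

```text
above t4.6 loc [-0.0339  0.0358  0.33  ] F [-0.8  0.5  0. ]
down t5.7 loc [-0.0333  0.0348  0.2022] F [-0.7 -0.5 -0.3]
```

View pics/a_top.png

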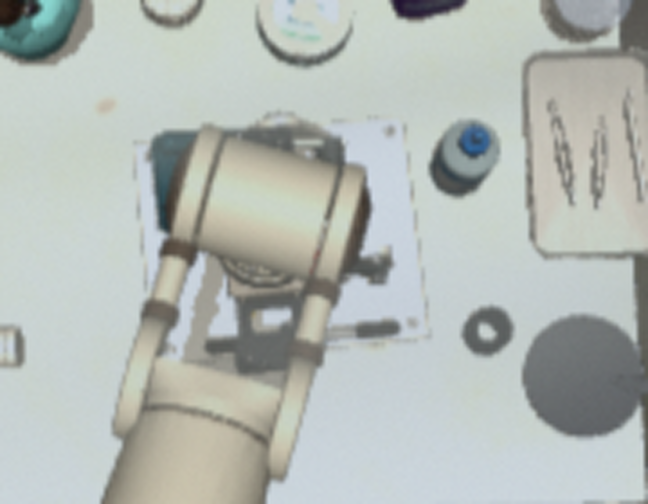

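View pics/a_scene.png

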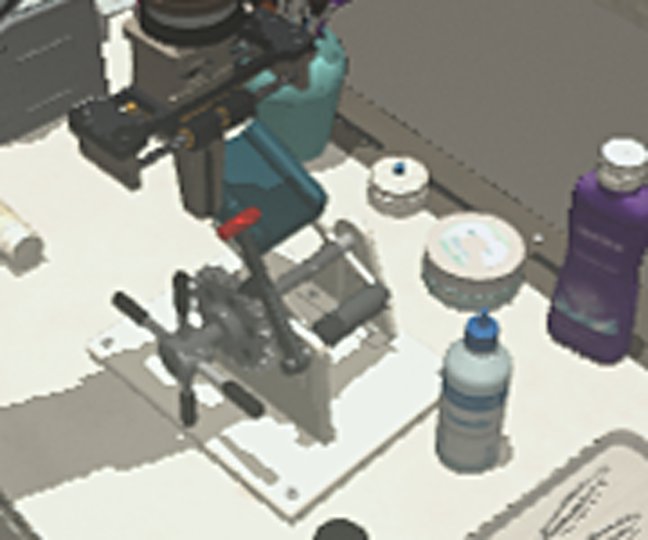

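The closed fingertips (scene view, about (205,212)) stand just left of the red bar at (240,222). Now I'll push it over.

```bash
python3 - <<'E'
from h import *
for y in (8,-15,-35,-50,-62,-68):
    bot.line_to(P(-34,y,201),max_speed=.05); st(y)
bot.hold(.4); st(); 
bot.line_to(P(-34,-60,300)); st("up"); pic("b")
E
```

```text
8 t6.4 loc [-0.0341  0.008   0.2009] F [ 0.1  0.6 -0.3]
-15 t7.0 loc [-0.0341 -0.0152  0.2009] F [0.8 0.2 0.7]
-35 t7.6 loc [-0.034  -0.0352  0.201 ] F [ 0.9 -0.5  0.5]
-50 t8.1 loc [-0.034  -0.0503  0.201 ] F [ 0.5  0.7 -0.5]
-62 t8.4 loc [-0.034  -0.0623  0.201 ] F [-0.4  0.2  0.3]
-68 t8.7 loc [-0.034  -0.0683  0.201 ] F [ 0.1 -0.3 -0.9]
 t9.1 loc [-0.034  -0.0679  0.201 ] F [ 0.6 -0.6  1.2]
up t9.9 loc [-0.0344 -0.0598  0.2988] F [ 0.1 -0.  -0.2]
```

View pics/b_scene.png

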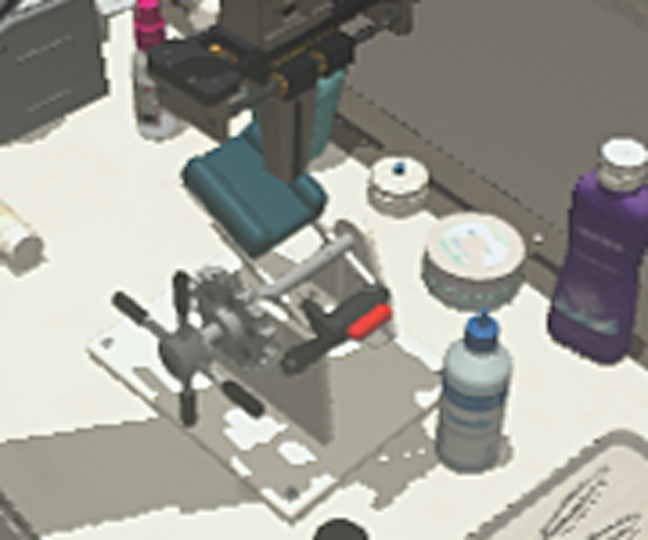

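The pawl is lying back with its bar at (370,322), and the top peg is unchanged at (180,290). Next is the peg.

```bash
python3 - <<'E'
from h import *
bot.line_to(P(-86,-31,290)); bot.line_to(P(-86,-31,166)); st("beside"); pic("c0")
for y in (-17,-10):
    bot.line_to(P(-86,y,165),max_speed=.04); st(y)
pic("c")
E
```

```text
beside t11.5 loc [-0.0853 -0.0314  0.167 ] F [ 0.7  0.4 -0.7]
-17 t12.1 loc [-0.086  -0.0168  0.165 ] F [ 0.1 -0.  -0.7]
-10 t12.5 loc [-0.086  -0.0097  0.165 ] F [1.  0.2 0.5]
```

View pics/c0_scene.png

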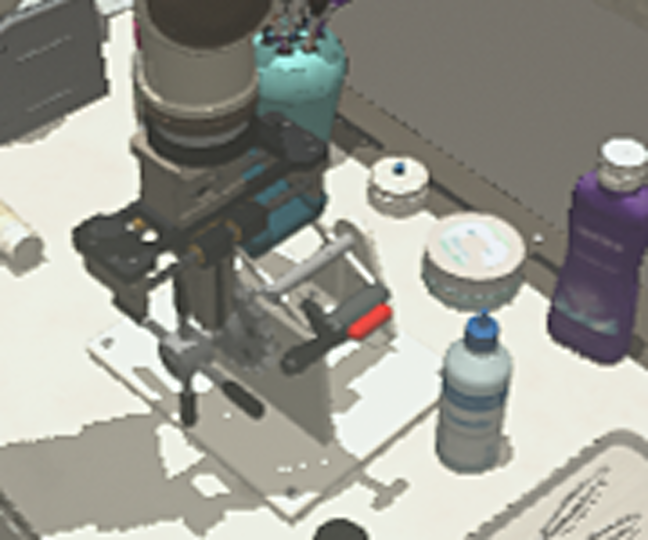

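View pics/c_scene.png

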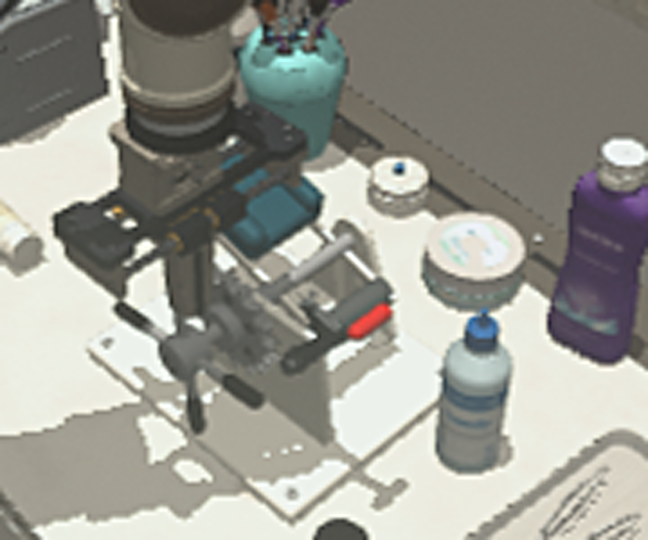

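```bash
python3 - <<'E'
from h import *
for y in (-4,-1):
    bot.line_to(P(-86,y,165),max_speed=.04); st(y)
bot.hold(.2)
bot.line_to(P(-86,-25,165)); bot.line_to(P(-86,-31,300)); st("up")
bot.goto(P(-34,-182,300),ori(0)); st(); pic("d")
s=bot.read_camera("scene");cv2.imwrite("pics/dfull.png",s["pixels"])
for th in (.393,.28,.2,.12,.05,0):
    f=.393-th
    pts=[[-.086, .088*np.sin(a),.105+.088*np.cos(a)] for a in f+np.arange(4)*np.pi/2]
    print(th,np.round((proj(s,w(q,pts))-[260,140])*3.6).tolist())
E
```

```text
-4 t12.9 loc [-0.086  -0.0037  0.165 ] F [-0.4 -0.5 -0.1]
-1 t13.1 loc [-0.086  -0.0008  0.165 ] F [ 0.  -0.   0.2]
up t14.7 loc [-0.0865 -0.0306  0.2988] F [-0.8 -0.5 -0.2]
 t15.4 loc [-0.0343 -0.1809  0.2993] F [0.1 1.  1.2]
0.393 [[178.0, 273.0], [113.0, 297.0], [189.0, 425.0], [261.0, 415.0]]
0.28 [[170.0, 267.0], [114.0, 305.0], [196.0, 432.0], [260.0, 406.0]]
0.2 [[164.0, 263.0], [116.0, 312.0], [202.0, 436.0], [259.0, 399.0]]
0.12 [[158.0, 260.0], [117.0, 319.0], [208.0, 439.0], [258.0, 391.0]]
0.05 [[153.0, 258.0], [119.0, 325.0], [212.0, 442.0], [256.0, 385.0]]
0 [[149.0, 257.0], [121.0, 329.0], [216.0, 443.0], [254.0, 380.0]]
```

View pics/d_scene.png

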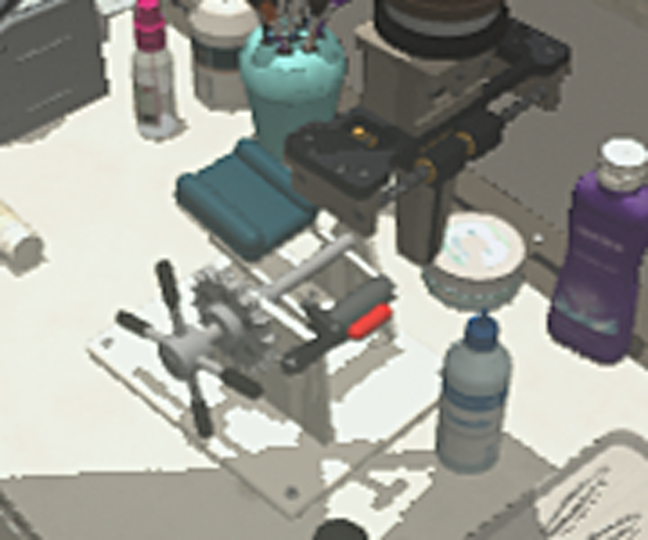

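View pics/d_top.png

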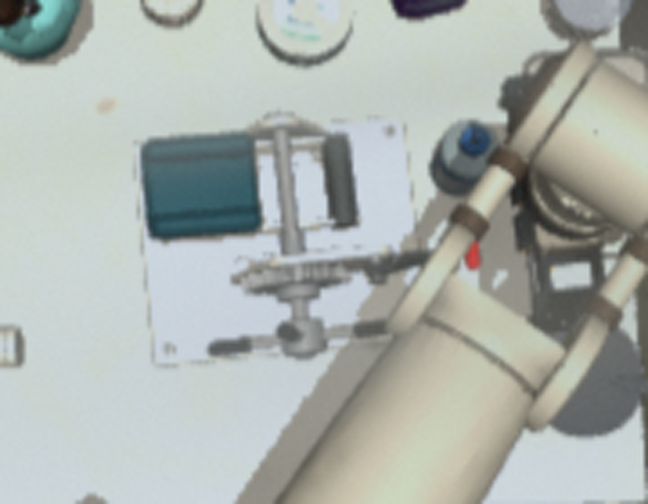

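Peg tips at (163,262), (119,316) and (206,436) give a wheel angle of about 0.15 rad, inside the 0–0.28 window. The pawl is still back, with its bar at (370,322). I'll tip it in.

```bash
python3 - <<'E'
from h import *
bot.line_to(P(-34,-184,201)); st("down")
for y in (-160,-130,-100,-80,-70,-64,-58):
    bot.line_to(P(-34,y,201),max_speed=.05); st(y)
bot.hold(.4)
bot.line_to(P(-34,-80,201)); bot.line_to(P(-34,-90,310)); bot.goto(P(-34,-260,330),ori(0)); st(); pic("e")
E
```

```text
down t16.3 loc [-0.0335 -0.1843  0.2022] F [-0.1  0.2  0.1]
-160 t16.9 loc [-0.034  -0.1599  0.2011] F [ 0.3  0.3 -0.1]
-130 t17.7 loc [-0.034  -0.1299  0.2009] F [-0.6 -0.  -0.4]
-100 t18.4 loc [-0.034 -0.1    0.201] F [ 0.6  0.1 -0.2]
-80 t19.0 loc [-0.0339 -0.0798  0.2011] F [ 0.6 -0.3 -0.8]
-70 t19.4 loc [-0.034  -0.0697  0.201 ] F [-0.2 -1.2 -0.1]
-64 t19.6 loc [-0.034  -0.0637  0.201 ] F [ 1.  -0.4  0.4]
-58 t19.9 loc [-0.034  -0.0577  0.201 ] F [0.6 0.2 0. ]
 t22.2 loc [-0.0339 -0.2588  0.3292] F [-0.   0.9  0.2]
```

View pics/e_scene.png

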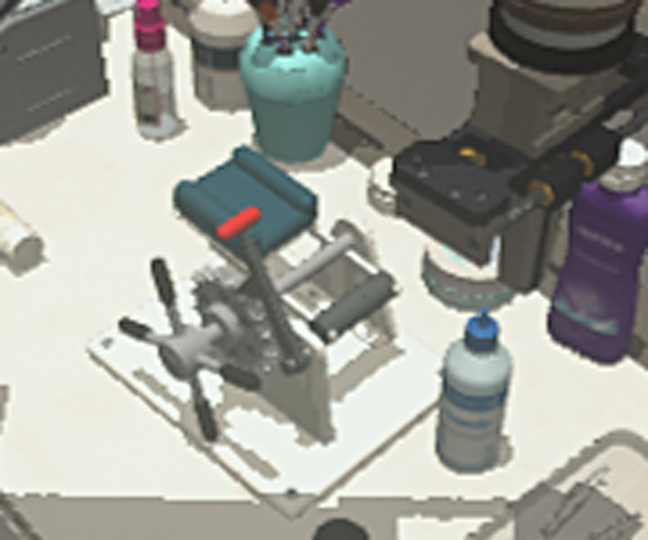

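View pics/e_top.png

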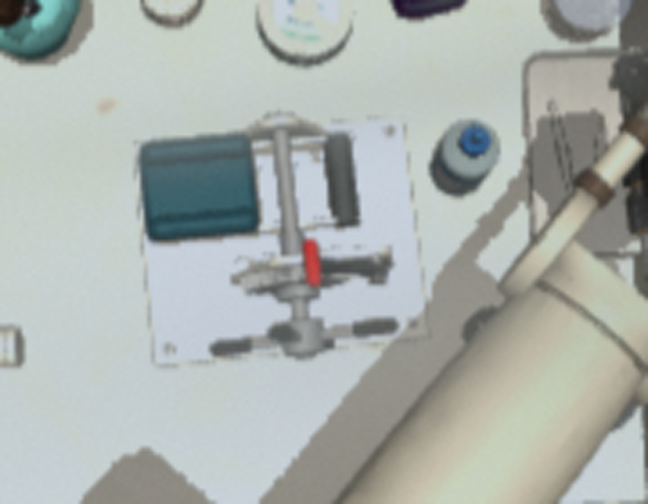

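```bash
python3 - <<'E'
from h import *
for k in("scene","top"):
    new=bot.read_camera(k)["pixels"];cv2.imwrite(f"pics/{k}F.png",new)
    for im in (cv2.imread(f"pics/{k}0.png"),new):
        sub=im[165:260,300:380].astype(int); m=(sub[...,2]>150)&(sub[...,1]<90)&(sub[...,0]<90)
        yy,xx=np.nonzero(m);print(k,m.sum(),xx.mean()+300,yy.mean()+165)
s=bot.read_camera("scene")
for a in (0,.05,.1,.2):
    g=np.arctan2(62,102)-a
    print(a,proj(s,w(q,[[-.034,-.072+.119*np.sin(g),.113+.119*np.cos(g)]])))
print(bot.current_clock())
A=cv2.imread("pics/scene0.png")[200:270,280:340];B=cv2.imread("pics/sceneF.png")[200:270,280:340]
cv2.imwrite("pics/cmp.png",cv2.resize(np.hstack([A,B]),None,fx=6.5,fy=6.5,interpolation=cv2.INTER_CUBIC))
E
```

```text
scene 42 325.6904761904762 201.23809523809524
scene 43 325.5813953488372 201.32558139534882
top 40 336.3 222.95
top 41 336.3414634146342 222.9268292682927
0 [[326.02395529 202.43508414]]
0.05 [[327.31379559 202.53160605]]
0.1 [[328.65349818 202.72670971]]
0.2 [[331.4699564  203.41555053]]
22.4333
```

View pics/cmp.png

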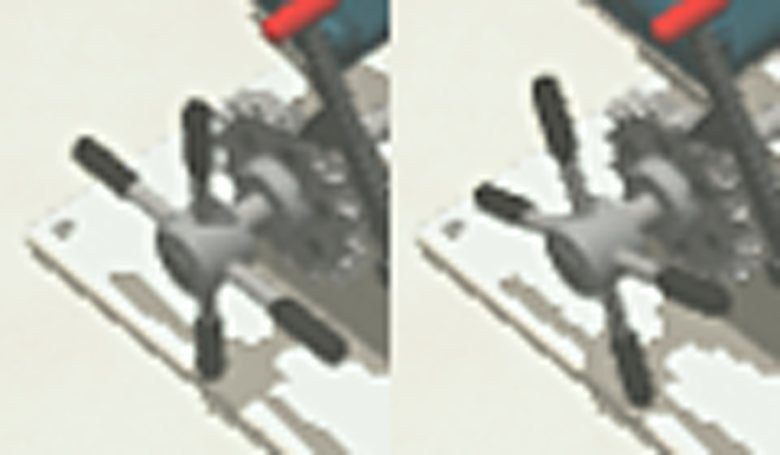

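```bash
python3 - <<'E'
from h import *
st(); bot.job_done()
E
```

```text
t22.4 loc [-0.0335 -0.2584  0.3303] F [0.5 0.  0.1]
the job is handed in; nothing more can be done
```

The arm rest should now be one notch lower, with the pawl back in the teeth. I handed the job in at 22.4 s; it reports no verdict.

**What I did:** Using the closed fingertips and no gripping, I pushed the red bar over until the pawl lay back. I then pushed the top peg until the wheel read about 0.15 rad, and tipped the pawl back over so it dropped in. Force readings between the push steps stayed around 1 N, which is the noise level.

**Last checks:**
- **Pawl:** the red bar is within about 0.1 px of its starting position in both cameras, so the nose is fully down.
- **Wheel:** the peg tips put it at roughly 0.06–0.08 rad. That is at or slightly above the stated play of 0.06 for the level notch, and inside the 0.105 limit. The image estimate is only good to a few hundredths of a radian.
- **Surroundings:** the robot is clear above the worktop. The bottles and other things show no movement in the pictures by eye, but I did not measure their positions.

No check failed.

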